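Close a gel-casting clamp and gauge the gap between its plates

ROBOT

A 6-joint arm with a two-finger parallel gripper is mounted at the origin on the work surface. World frame = base frame: x ahead of the robot, y to its left, z up, the work surface at z = 0. Lengths are in m, angles in rad, forces in N, time in s.
With the tool pointing down it reaches from about 0.275 to 0.725 m from the base axis. Payload 5.6 kg.
Tool frame: the origin (TCP) lies between the finger pads; the fingertips stand 8 mm ahead of it and the grasp point (between the pads) lies 11 mm behind it (bot.tip_reach is the distance from the TCP to the fingertips, in m); z points along the fingers, y is the line along which they close (so a half turn about z gives the same grasp; the last joint's range is limited). The gripper opens to 85 mm and grips with 20 to 120 N. Pads are 22 mm wide; open, the fingers measure 114 mm over their backs; the gripper's body (76 mm by 85 mm) begins 54 mm behind the grasp point. The pads swing forward as they close: fully open they stand 13 mm farther back than shut.
Start: joints at [-1.033, 0.255, 0.108, 0, -1.424, -0.285], TCP at [0.138, -0.533, 0.239] pointing down, gripper open.
Joint ranges: [-2.95, 2.95], [-1.21, 1.97], [-1.09, 1.5], [-2.87, 1.71], [-2.94, -0.07], [-3.05, 3.05]. Speed limits (rad/s): [2.57, 2.57, 3.14, 3.14, 3.14, 3.14].

INTERFACE

Orientations are given as a rotation vector (axis times angle).
In Python, from station import bot gives the robot as it stands. The module is installed in compiled form; this text tells all that it offers.
- The arm moves only by the tool play_rows, never from a script. Its argument "targets" is a list of rows, each a list of 3 entries, a list of its own where there are three numbers: the opening, from 0 (shut) to 1 (fully open), then the shift along the world's x, y, z scaled (see below), then the turn, a rotation vector about the world's x, y, z scaled (see below). A call has 1 to 12 rows; each row is the pose to reach, as a shift and turn from the pose commanded when the call began, turning the shorter way round; what a row does not reach only later rows make up. The controller multiplies each number of a shift by 120 mm and each number of a turn by 180 degrees. A row lasts 1/8 s, in which the tool goes at most 62.5 mm and 10.7 degrees, less where a joint would pass 70% of its speed; a pose out of reach is approached as far as the arm can. A call with a number of a shift or a turn outside -1 to 1 is refused whole. A call with a gripper value outside its range is refused whole. The fingers move at their own pace and stop on an object; the grip force is fixed at half the most. Time passes only in rows, so rows that repeat a pose let the fingers close. It gives the time, the measured TCP pose, the force, the opening and the grip force at its end, in the units of the state.
- bot.state(): the state, without advancing time (a new reading comes with each control period).
- bot.capture(name): name is "scene" or "top" or "wrist"; returns a dict with "img" (480x640x3 uint8, red, green, blue), "range_z" (480x640 float32, m along the optical axis (not along the pixel's ray), 0 where there is no reading), "vfov" (degrees; the focal length in pixels is half the picture's height over the tangent of half this angle, whatever the lens; pixels are square), "cx", "cy" (the principal point, pixels), "distortion" ([k1, k2, p1, p2, k3] as OpenCV has them; the pictures are not rectified), "R" (3x3) and "t" (3): a world point X has camera coordinates R X + t. Camera axes: x right, y down, z forward; pixel columns grow to the right and rows downward; lengths in m; the calibration is good to about 2 mm. A picture is of the moment at which its call begins.
- bot.close_job(): hands the job in; it is judged then, once.
The state is a dict: "clock": time; "joint_positions": joint angles; "qvel": joint speeds; "joint_torque": joint torques, N m; "tool_pos": TCP position; "eef_rot": TCP orientation; "wrist_force": force on the tool from outside, world axes, zero at the start; "moment": the same for the moment, N m; "grip_width": finger opening in m; "gripper_force": force on a finger pad.
Only numpy, scipy, OpenCV 4.12 (cv2) and the standard library are available. Lean on these libraries where they do the work, as an engineer would, in place of code of your own. Each camera call takes 0.05 s, during which the arm holds its last target. There are 200 camera calls.

TASK

Close the gel-casting clamp: push its lever by the upright post all the way to its stop, then let it spring back. Then take the taper gauge out of its holder by the handle and slide its blade straight down between the two white plates until it drags snugly on both (about 6 N of push, not jammed down onto its collar), and finish while still holding it in the gripper, steady at that depth. Leave everything else on the bench alone.

Things in the scene. Friction and masses are not known exactly. Their poses are not given: they have to be found in the camera images.
- mouth (a point): Point in the clamp's slot, level with the plates' top edges (105 mm above the bench), 1.6 mm in front of the rear plate's face. The clamp is a fixed low grey base, 170 x 130 mm, carrying two upright white ceramic plates face to face. Axes: x runs across the slot, from the front plate to the rear plate (roughly away from the robot); y along the slot, towards the side where the lever's post stands; z up.
- rear_plate: White plate on the clamp's far side, 90 mm wide (along y), 8 mm thick, 80 mm tall, top edge 105 mm above the bench. It yields up to 5.5 mm backwards against springs, 4.5 N per mm. Origin: bottom middle of its inner face. A dark metal wall, 92 mm tall, holds its springs, 16 to 30 mm behind the inner face.
- rear_lip (a point): On the plane of the rear plate's inner face, middle of its width, at the top edge (105 mm above the bench). The uppermost 8 mm of the inner face is bevelled, opening by 4.5 mm at the top, so the mouth is 9 mm wider than the gap.
- front_plate: White plate facing the rear one, of the same size, bevel and springs (it yields towards the lever side); it is carried by the clamp's sliding carriage. Origin: bottom middle of its inner face.
- front_lip (a point): As rear_lip, for the front plate. The gap between the plates is the distance along x from front_lip to rear_lip: 11 to 17 mm while the clamp is open, about 2.6 to 4 mm (it differs from day to day) after the lever has been swung to its stop.
- carriage (a joint): Travel of the clamp's carriage towards the rear plate, m: starts at 0 to 0.004, about 0.0126 when the lever has been at its stop. Stiff friction (20 N) keeps it where the lever has pushed it.
- lever (a joint): Angle of the clamp's lever: 0 at rest, 0.65 rad at its stop. It is a flat steel bar that lies 52 to 62 mm above the bench and swings horizontally, clockwise seen from above, about lever_pivot, so its post moves towards the rear plate. A spring brings it back to 0 when it is let go. At the post it takes up to about 8 N.
- lever_post (a point): Middle of the height of the upright round grey post at the end of the lever, 14 mm in diameter, standing from 62 to 112 mm above the bench, 100 mm from the pivot; this point is 92 mm above the bench. At rest the post stands to the +y side of the pivot (axes of mouth). Push it from the side with the closed fingers, along its arc.
- lever_pivot (a point): On the lever's vertical axis of rotation, 92 mm above the bench, 85 mm in front (-x of mouth) of the slot.
- gauge: Taper gauge standing upright in its holder: a steel wedge blade 30 mm wide (along its y) and 60 mm long, 2 mm thick at the tip and 10 mm at the top (thickness along its x), above it a steel collar 26 x 40 x 6 mm, and on that a white block handle 16 mm thick (x), 30 mm wide (y), 50 mm tall. Origin: middle of the blade's tip; z up along the blade to the handle. About 120 g.
- gauge_tip (a point): Middle of the lower edge of the blade (the body's origin). Between the closed plates the blade first touches both some 12 to 24 mm deep and drags with about 6 N some 28 to 48 mm deep.
- gauge_handle (a point): Inside the handle, 96 mm above the tip: a good place to grip across the 16 mm thickness. Handle from 66 to 116 mm above the tip.
- holder: Fixed grey block 60 x 70 mm, 70 mm tall, on a 90 x 100 mm foot, with an upright slot 12 x 34 mm in which the gauge's blade hangs, its collar resting on the top, its tip 10 mm above the bench. Same yaw as the gauge; stands to the left or to the right of the clamp. Origin: centre of the underside.
- tipbox: Fixed box of pipette tips 85 x 120 x 70 mm, red top, on the clamp's other side. Origin: centre of the underside.
- tuberack: Bystander, to be left alone: bright green rack for tubes, 80 x 160 x 35 (mm). Origin: underside centre.
- reagent: Bystander, to be left alone: closed bottle, 30 in radius, 130 tall (mm). Origin: underside centre.
- jar: Bystander, to be left alone: low closed jar, radius 28, 70 tall (mm). Origin: underside centre.
- marker: Bystander, to be left alone: marker pen lying, 130 long (mm). Origin: underside centre.
- pipette: Bystander, to be left alone: hand pipette lying, about 250 long (mm). Origin: underside centre.
- beaker: Bystander, to be left alone: open plastic cup, radius 35, 80 tall (mm). Origin: underside centre.
Things that resemble listed ones, but are neither listed nor needed, are in the scene too. Leave any orange look-alike of the part that bears mouth alone.

How it is judged:
By the outcome, as a careful person would: the job done as asked, in the order asked, and still so for the second after the job is handed in, while the arm keeps its last pose, push and grip.
It also fails if it takes over 62 s, if anything falls off the work surface, if the arm or the gripper's body presses on something with over 40 N, if the wrist force passes 120 N, or if a joint passes its speed limit or range.

## Working session

There is one attempt and no reset: what is moved stays moved. The work goes in short steps, Python scripts to look and compute and a tool call to move; the robot and the scene stay as the last step left them, time stands still between calls to the robot, and variables do not carry over. Pictures are saved under pics/ and viewed, at most 10 in all, crops included, and the job is handed in when it is done.

Besides the shell and the picture viewer there is one more tool, called after "Emit:" in YAML: its name, and indented under it one key for each argument. play_rows: Moves the arm, as the interface text tells. Shifts and turns lie within -1 to 1; 1 stands for 120 mm of shift or 180 degrees of turn. Its arguments: {"type":"object","properties":{"targets":{"type":"array"}},"required":["targets"]}

```bash
mkdir -p pics; cat > h.py <<'E'
import numpy as np, cv2, pickle
from station import bot
def cap(n,tag=None):
    c=bot.capture(n)
    pickle.dump(c,open(f'{tag or n}.pkl','wb'))
    cv2.imwrite(f'pics/{tag or n}.png',c['img'][:,:,::-1]); return c
def ld(n): return pickle.load(open(n+'.pkl','rb'))
def K(c):
    f=240/np.tan(np.radians(c['vfov'])/2); return np.array([[f,0,c['cx']],[0,f,c['cy']],[0,0,1]])
def ray(c,u,v):
    p=cv2.undistortPoints(np.array([[[u,v]]],float),K(c),np.array(c['distortion'],float))[0,0]
    return np.array([p[0],p[1],1.])
def atz(c,u,v,z):
    R=np.array(c['R']);t=np.array(c['t']); d=R.T@ray(c,u,v); o=-R.T@t
    return o+d*(z-o[2])/d[2]
def atd(c,u,v):
    R=np.array(c['R']);t=np.array(c['t']); z=c['range_z'][int(round(v)),int(round(u))]
    return R.T@(ray(c,u,v)*z-t)
def proj(c,X):
    r=cv2.Rodrigues(np.array(c['R'],float))[0]
    return cv2.projectPoints(np.array(X,float).reshape(-1,3),r,np.array(c['t'],float),K(c),np.array(c['distortion'],float))[0][:,0]
def cloud(c):
    R=np.array(c['R']);t=np.array(c['t']);v,u=np.mgrid[:480,:640]
    p=cv2.undistortPoints(np.stack([u,v],-1).reshape(-1,1,2).astype(float),K(c),np.array(c['distortion'],float))[:,0]
    z=c['range_z'].reshape(-1,1); P=np.hstack([p,np.ones((len(p),1))])*z
    W=(P-t)@R; W[z[:,0]==0]=np.nan
    return W.reshape(480,640,3)
E
python3 -c "
from h import *
a=cap('scene');b=cap('top')
for c in(a,b):print(-np.array(c['R']).T@c['t'],c['vfov'],c['distortion'])
print(bot.state(),bot.tip_reach)"
```

```text
[ 1.26443854 -0.48803416  1.02369113] 47.437952365076725 [0.05347921 0.         0.         0.         0.        ]
[ 0.2856423  -0.02796629  1.16852362] 55.66519148163778 [-0.03823711  0.          0.          0.          0.        ]
{'clock': 0.1, 'joint_positions': array([-1.03342973e+00,  2.55687404e-01,  1.07141942e-01, -4.17745305e-04,
       -1.42392419e+00, -2.84628162e-01]), 'qvel': array([-0.00078804, -0.00098599,  0.00204184,  0.0029354 ,  0.00112488,
        0.00023875]), 'joint_torque': array([-9.27342662e-04, -3.87601197e+01,  2.38473755e+01,  5.37785903e+00,
       -3.79585617e-03, -8.13501543e-06]), 'tool_pos': array([ 0.13748824, -0.5320908 ,  0.2384903 ]), 'eef_rot': array([ 3.95812361e-01, -3.11626530e+00, -2.66862560e-03]), 'wrist_force': array([0.3414075 , 0.01189809, 0.04516798]), 'moment': array([-0.00627363,  0.00223542,  0.02169226]), 'gripper_force': 0.0, 'grip_width': 0.08491973486082406} 0.008
```

View pics/scene.png

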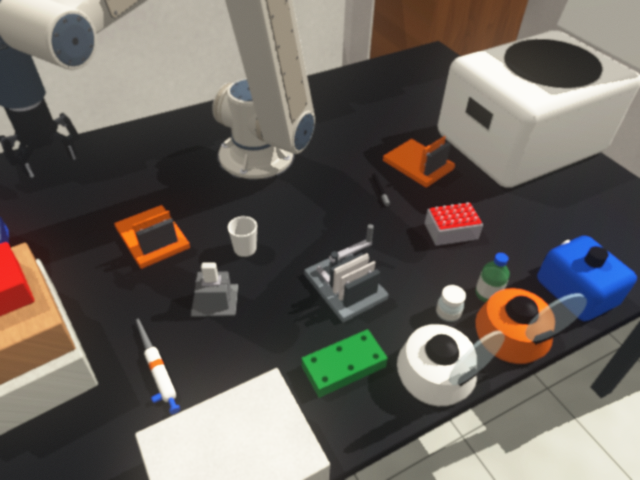

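View pics/top.png

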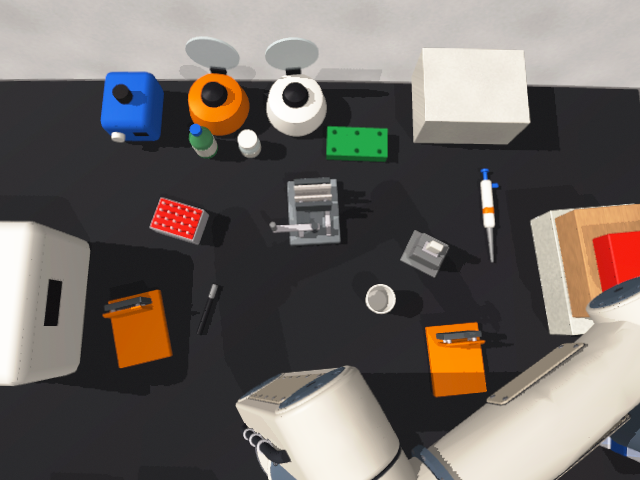

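Candidates: the grey clamp is at top (315,212), with orange look-alike clamps at (140,328) and (457,360) that I will leave alone. The gauge and its holder are at (428,250), the red tip box at (180,220), and the post at about (273,227). Next I'll check these in a close crop.

```bash
python3 -c "
from h import *
c=ld('top');i=c['img'][165:285,260:460,::-1]
cv2.imwrite('pics/crop.png',cv2.resize(i,None,fx=4,fy=4,interpolation=cv2.INTER_CUBIC))
W=cloud(c)
np.set_printoptions(precision=3,suppress=True)
for u,v in [(290,180),(340,180),(291,244),(340,243),(315,186),(315,198),(273,227),(427,247),(432,250),(300,228)]: print(u,v,atd(c,u,v))
"
```

```text
290 180 [ 0.659  0.042 -0.003]
340 180 [ 0.661 -0.092 -0.003]
291 244 [0.481 0.034 0.019]
340 243 [ 0.489 -0.092  0.   ]
315 186 [ 0.611 -0.026  0.102]
315 198 [ 0.584 -0.026  0.09 ]
273 227 [0.506 0.073 0.11 ]
427 247 [ 0.464 -0.295  0.1  ]
432 250 [ 0.457 -0.307  0.098]
300 228 [0.514 0.01  0.065]
```

View pics/crop.png

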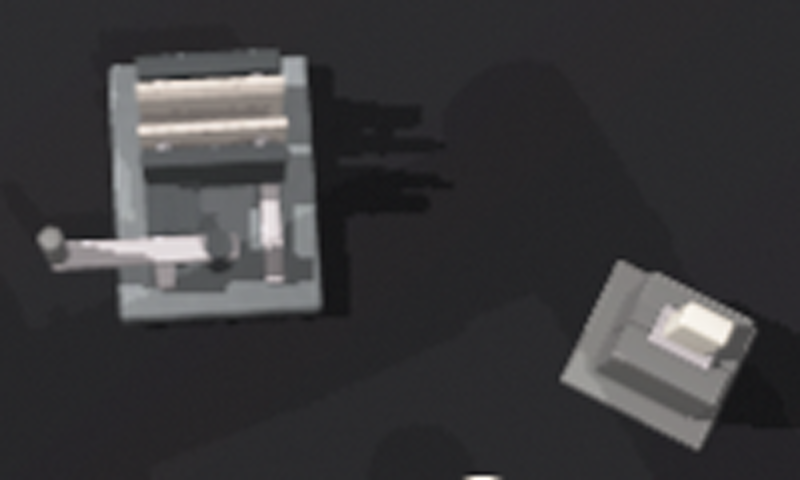

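Crop: the post top is at crop (52,240), which is px (273,225). The plate tops are at crop rows ~84 and ~126, and the handle top is at crop (703,322), which is px (436,246). The clamp is grey, with a small yaw. Next I'll get numbers for these.

```bash
python3 -c "
from h import *
np.set_printoptions(precision=4,suppress=True)
c=ld('top');W=cloud(c)
o=(260,165)
def P(u,v,z): return atz(c,o[0]+(u+.5)/4-.5,o[1]+(v+.5)/4-.5,z)
print('post',P(52,238,.112))
print('base corners',[P(*p,.025) for p in [(112,66),(306,57),(321,311),(123,320)]])
A=[P(*p,0.105) for p in [(137,88),(284,80),(138,130),(287,122)]];print('plates',A)
print('foot',[P(*p,.005) for p in [(625,262),(755,325),(700,448),(562,380)]])
for n,z0,z1,(u0,u1,v0,v1) in [('handle',.115,.135,(420,450,235,260)),('post',.105,.12,(265,282,218,235)),('holdertop',.065,.074,(400,450,230,275)),('plates',.098,.11,(290,336,178,206))]:
  w=W[v0:v1,u0:u1].reshape(-1,3); w=w[(w[:,2]>z0)&(w[:,2]<z1)]
  if len(w)<3: print(n,len(w));continue
  r=cv2.minAreaRect((w[:,:2]*1000).astype(np.float32)); print(n,len(w),w.mean(0),r)
"
```

```text
post [0.513 0.074 0.112]
base corners [array([0.6472, 0.0464, 0.025 ]), array([ 0.655 , -0.0806,  0.025 ]), array([ 0.486 , -0.0906,  0.025 ]), array([0.4788, 0.0357, 0.025 ])]
plates [array([0.6082, 0.0257, 0.105 ]), array([ 0.6144, -0.0635,  0.105 ]), array([0.5818, 0.0246, 0.105 ]), array([ 0.5879, -0.0655,  0.105 ])]
foot [array([ 0.5244, -0.291 ,  0.005 ]), array([ 0.4835, -0.3751,  0.005 ]), array([ 0.4028, -0.3362,  0.005 ]), array([ 0.446 , -0.2478,  0.005 ])]
handle 101 [ 0.464  -0.3094  0.1247] ((464.5585632324219, -310.68719482421875), (31.047500610351562, 16.46605682373047), 66.06111907958984)
post 27 [0.5131 0.0739 0.1111] ((512.9994506835938, 73.55323791503906), (12.189229965209961, 11.66288948059082), 27.959774017333984)
holdertop 459 [ 0.4621 -0.3075  0.0701] ((464.0907287597656, -310.7492980957031), (71.39515686035156, 60.71174621582031), 62.57719039916992)
plates 240 [ 0.5998 -0.0203  0.1031] ((599.4135131835938, -19.771053314208984), (32.8093147277832, 88.69730377197266), 3.9270763397216797)
```

Emit:
play_rows:
  targets:
    - [0,[0.14,0.25,0],[0,0,-0.02]]
    - [0,[0.28,0.5,0],[0,0,-0.04]]
    - [0,[0.42,0.75,0],[0,0,-0.061]]
    - [0,[0.567,1,0],[0,0,-0.061]]

```text
clock: 0.6
tool_pos: [0.2059, -0.4113, 0.2389]
eef_rot: [0.094, -3.14, -0.001]
wrist_force: [-0.5, 0.4, 1.0]
grip_width: 0.0125
gripper_force: 0.0
```

Emit:
play_rows:
  targets:
    - [0,[0.19,0.333,0],[0,0,0]]
    - [0,[0.38,0.667,0],[0,0,0]]
    - [0,[0.567,1,0],[0,0,0]]

```text
clock: 0.98
tool_pos: [0.2739, -0.2911, 0.239]
eef_rot: [0.096, -3.14, -0.001]
wrist_force: [0.4, -0.8, -0.2]
grip_width: -0.0001
gripper_force: 0.0
```

Emit:
play_rows:
  targets:
    - [0,[0.19,0.333,0],[0,0,0]]
    - [0,[0.38,0.667,0],[0,0,0]]
    - [0,[0.567,1,0],[0,0,0]]

```text
clock: 1.35
tool_pos: [0.342, -0.171, 0.2391]
eef_rot: [0.096, -3.14, -0.0]
wrist_force: [0.4, -0.3, -1.0]
grip_width: -0.0001
gripper_force: 0.0
```

Emit:
play_rows:
  targets:
    - [0,[0.19,0.333,0],[0,0,0]]
    - [0,[0.38,0.667,0],[0,0,0]]
    - [0,[0.567,1,0],[0,0,0]]
    - [0,[0.567,1,0],[0,0,0]]
    - [0,[0.567,1,0],[0,0,0]]

```text
clock: 1.98
tool_pos: [0.4094, -0.0526, 0.239]
eef_rot: [0.097, -3.139, 0.0]
wrist_force: [-0.9, 0.1, 0.0]
grip_width: 0.0002
gripper_force: 0.0
```

```bash
python3 -c "
from h import *
c=cap('wrist','w1');print(bot.state());W=cloud(c)
w=W.reshape(-1,3);w=w[(w[:,2]>.104)&(w[:,2]<.118)&(w[:,1]>.05)&(w[:,1]<.1)&(w[:,0]>.48)&(w[:,0]<.55)]
print(len(w),w.mean(0),w.min(0),w.max(0))
"
```

```text
{'clock': 2.025, 'joint_positions': array([ 2.54800290e-01, -2.04732828e-02, -2.10175452e-01,  8.35516098e-07,
       -1.38167337e+00, -1.76477992e+00]), 'qvel': array([-0.01240205, -0.00684771, -0.00102039, -0.00026618,  0.00053365,
       -0.00251591]), 'joint_torque': array([ 4.80600055e-01, -2.20392627e+01,  2.36684525e+01,  5.30515194e+00,
        1.41010870e-02, -1.56234299e-03]), 'tool_pos': array([ 0.40930454, -0.05294355,  0.23911364]), 'eef_rot': array([ 9.54990082e-02, -3.13957604e+00,  2.03669670e-04]), 'wrist_force': array([-0.84786735,  1.12388797,  0.00951111]), 'moment': array([-0.04836122,  0.09097055, -0.00725514]), 'gripper_force': 0.0, 'grip_width': -1.4273627490235032e-05}
252 [0.50970659 0.07538926 0.11008336] [0.50547274 0.06891782 0.10407139] [0.5167714  0.08284107 0.11341099]
```

View pics/w1.png

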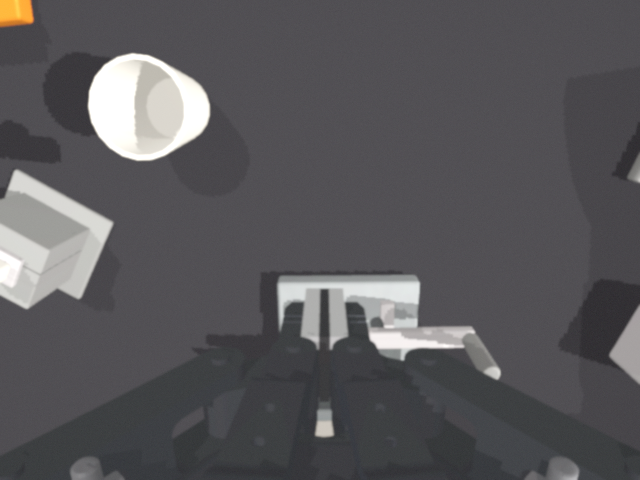

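Wrist picture: the post top is at (487,372), at about (0.511,0.075) by depth, which agrees with the top view. The beaker at (150,105) and the holder at (50,240) are clear of the path.

Emit:
play_rows:
  targets:
    - [0,[0.19,0.333,0],[0,0,0]]
    - [0,[0.38,0.667,0],[0,0,0]]
    - [0,[0.55,1,0],[0,0,0]]
    - [0,[0.55,1,-0.33],[0,0,0]]
    - [0,[0.55,1,-0.66],[0,0,0]]
    - [0,[0.55,1,-1],[0,0,0]]
    - [0,[0.55,1,-1],[0,0,0]]

```text
clock: 2.9
tool_pos: [0.4735, 0.0657, 0.117]
eef_rot: [0.093, -3.134, 0.004]
wrist_force: [-0.4, -0.3, 0.4]
grip_width: 0.0007
gripper_force: 0.0
```

Emit:
play_rows:
  targets:
    - [0,[0,0.03,-0.15],[0,0,0]]
    - [0,[0,0.03,-0.31],[0,0,0]]
    - [0,[0,0.03,-0.31],[0,0,0]]
    - [0,[0,0.03,-0.31],[0,0,0]]

```text
clock: 3.4
tool_pos: [0.477, 0.0711, 0.084]
eef_rot: [-0.096, 3.137, 0.001]
wrist_force: [0.6, 0.1, -0.2]
grip_width: 0.0001
gripper_force: 0.0
```

Emit:
play_rows:
  targets:
    - [0,[0.1,0,0],[0,0,0]]
    - [0,[0.2,0,0],[0,0,0]]
    - [0,[0.3,-0.01,0],[0,0,0]]
    - [0,[0.38,-0.02,0],[0,0,0]]
    - [0,[0.46,-0.04,0],[0,0,0]]
    - [0,[0.52,-0.06,0],[0,0,0]]
    - [0,[0.58,-0.085,0],[0,0,0]]
    - [0,[0.62,-0.11,0],[0,0,0]]
    - [0,[0.62,-0.11,0],[0,0,0]]

```text
clock: 4.53
tool_pos: [0.5491, 0.0579, 0.0812]
eef_rot: [0.095, -3.136, -0.001]
wrist_force: [-5.1, 2.6, 1.6]
grip_width: -0.0002
gripper_force: 2.6
```

```bash
python3 -c "
from h import *
c=cap('top','t2');s=bot.state();print(s['tool_pos'],s['wrist_force'])"
```

```text
[0.54908066 0.05794882 0.0811823 ] [-5.08040103  2.34860232  1.56143515]
```

Emit:
play_rows:
  targets:
    - [0,[0.025,-0.015,0],[0,0,0]]
    - [0,[0.045,-0.025,0],[0,0,0]]
    - [0,[0.045,-0.025,0],[0,0,0]]

```text
clock: 4.95
tool_pos: [0.5541, 0.055, 0.0812]
eef_rot: [0.095, -3.136, -0.001]
wrist_force: [-6.5, 2.6, 3.1]
grip_width: 0.0
gripper_force: 3.3
```

Emit:
play_rows:
  targets:
    - [0,[0.02,-0.01,0],[0,0,0]]
    - [0,[0.02,-0.01,0],[0,0,0]]

```text
clock: 5.2
tool_pos: [0.5563, 0.0539, 0.0812]
eef_rot: [0.095, -3.135, -0.001]
wrist_force: [-7.5, 3.4, 2.8]
grip_width: -0.0004
gripper_force: 3.7
```

Emit:
play_rows:
  targets:
    - [0,[0.02,-0.015,0],[0,0,0]]
    - [0,[0.02,-0.015,0],[0,0,0]]

```text
clock: 5.45
tool_pos: [0.5585, 0.0522, 0.0811]
eef_rot: [0.095, -3.135, -0.001]
wrist_force: [-7.7, 3.1, 3.4]
grip_width: 0.0001
gripper_force: 3.6
```

Emit:
play_rows:
  targets:
    - [0,[0.02,-0.015,0],[0,0,0]]
    - [0,[0.02,-0.015,0],[0,0,0]]

```text
clock: 5.7
tool_pos: [0.5596, 0.0495, 0.0811]
eef_rot: [0.095, -3.132, 0.001]
wrist_force: [-11.5, 0.7, 7.1]
grip_width: 0.0001
gripper_force: 4.7
```

Emit:
play_rows:
  targets:
    - [0,[0.02,0,0],[0,0,0]]
    - [0,[0.02,0,0],[0,0,0]]

```text
clock: 5.95
tool_pos: [0.5607, 0.0485, 0.081]
eef_rot: [0.095, -3.129, 0.004]
wrist_force: [-14.9, -1.3, 9.0]
grip_width: -0.0004
gripper_force: 6.2
```

Emit:
play_rows:
  targets:
    - [0,[0.03,0,0],[0,0,0]]
    - [0,[0.03,0,0],[0,0,0]]

```text
clock: 6.2
tool_pos: [0.5629, 0.047, 0.081]
eef_rot: [0.094, -3.126, 0.008]
wrist_force: [-19.6, -6.5, 12.9]
grip_width: -0.0002
gripper_force: 10.0
```

```bash
python3 -c "
from h import *
np.set_printoptions(precision=4,suppress=True)
a=ld('t2');c=cap('top','t3')
f=lambda c:cv2.resize(c['img'][165:265,250:350,::-1],None,fx=4,fy=4,interpolation=cv2.INTER_CUBIC)
cv2.imwrite('pics/c3.png',np.hstack([f(a),f(c)]))"
```

```text
(no output)
```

View pics/c3.png

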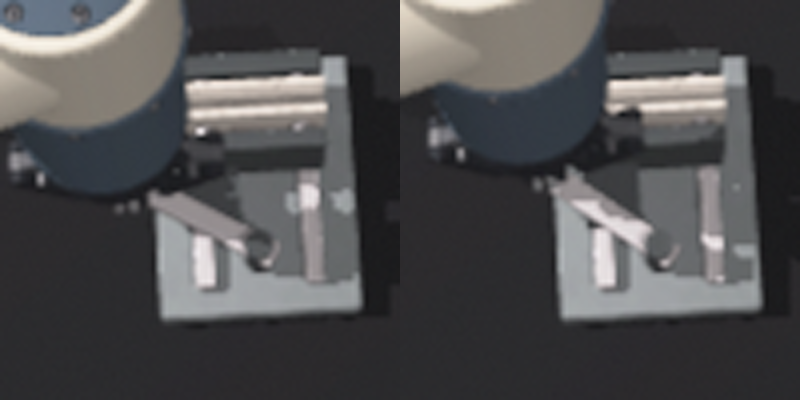

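The right half shows the lever at about 38° from rest, and the force climbs well past 8 N, so it's at the stop. I'll back off along the arc.

Emit:
play_rows:
  targets:
    - [0,[-0.1,0.04,0],[0,0,0]]
    - [0,[-0.2,0.08,0],[0,0,0]]
    - [0,[-0.3,0.12,0],[0,0,0]]
    - [0,[-0.4,0.15,0],[0,0,0]]
    - [0,[-0.5,0.17,0],[0,0,0]]
    - [0,[-0.62,0.17,0],[0,0,0]]
    - [0,[-0.8,0.17,0],[0,0,0]]
    - [0,[-0.9,0.17,0],[0,0,0]]
    - [0,[-0.9,0.17,0.35],[0,0,0]]
    - [0,[-0.9,0.17,0.7],[0,0,0]]
    - [0,[-0.9,0.17,1],[0,0,0]]

```text
clock: 7.62
tool_pos: [0.4615, 0.0707, 0.204]
eef_rot: [-0.096, 3.138, 0.0]
wrist_force: [0.9, 0.4, -0.4]
grip_width: -0.0001
gripper_force: 0.0
```

Emit:
play_rows:
  targets:
    - [0.3,[0,-0.3,0.15],[0,0,0.05]]
    - [0.5,[0,-0.65,0.3],[0,0,0.1]]
    - [0.5,[0,-1,0.3],[0,0,0.15]]
    - [0.5,[0,-1,0.3],[0,0,0.15]]

```text
clock: 8.12
tool_pos: [0.4611, -0.0515, 0.2385]
eef_rot: [-0.824, 3.031, -0.001]
wrist_force: [1.2, -0.3, -1.0]
grip_width: 0.0428
gripper_force: 0.0
```

Emit:
play_rows:
  targets:
    - [0.5,[0,-0.35,0],[0,0,0.05]]
    - [0.5,[0,-0.7,0],[0,0,0.1]]
    - [0.5,[0,-1,0],[0,0,0.15]]
    - [0.5,[0,-1,0],[0,0,0.189]]
    - [0.5,[0,-1,0],[0,0,0.189]]
    - [0.5,[0,-1,0],[0,0,0.189]]

```text
clock: 8.88
tool_pos: [0.4611, -0.1689, 0.2381]
eef_rot: [-1.674, 2.658, 0.0]
wrist_force: [0.3, -0.1, -0.3]
grip_width: 0.0426
gripper_force: 0.0
```

```bash
python3 -c "
from h import *
np.set_printoptions(precision=4,suppress=True)
c=cap('top','t4');w=cap('wrist','w4');s=bot.state();print(s['tool_pos'],s['eef_rot'],s['joint_positions'],s['clock'])
f=lambda c:cv2.resize(c['img'][165:275,250:340,::-1],None,fx=4,fy=4,interpolation=cv2.INTER_CUBIC)
cv2.imwrite('pics/c4.png',np.hstack([f(c),cv2.resize(w['img'][:,:,::-1],(440,330)).repeat(1,0) if 0 else cv2.copyMakeBorder(cv2.resize(w['img'][:,:,::-1],(440,330)),0,110,0,0,0)]))
# handle
for n,W in(('top',cloud(c)),('wrist',cloud(w))):
  W=W.reshape(-1,3)
  for nm,z0,z1,b in[('handle',.118,.132,(.43,.5,-.345,-.275)),('holder',.066,.073,(.40,.52,-.37,-.25))]:
    q=W[(W[:,2]>z0)&(W[:,2]<z1)&(W[:,0]>b[0])&(W[:,0]<b[1])&(W[:,1]>b[2])&(W[:,1]<b[3])]
    if len(q)>5: print(n,nm,len(q),q.mean(0),cv2.minAreaRect((q[:,:2]*1000).astype(np.float32)))
"
```

```text
[ 0.461  -0.1689  0.2382] [-1.6759  2.6571 -0.0001] [-0.0314  0.138  -0.0418 -0.     -1.3908 -0.414 ] 8.975
top handle 96 [ 0.464  -0.31    0.1249] ((464.50848388671875, -310.8808288574219), (30.43529510498047, 16.661893844604492), 65.325439453125)
top holder 410 [ 0.4625 -0.3074  0.07  ] ((464.4422912597656, -310.69573974609375), (71.16456604003906, 60.35098648071289), 62.89631652832031)
wrist handle 1193 [ 0.4653 -0.3047  0.1252] ((466.1764831542969, -305.7921142578125), (20.130840301513672, 16.837278366088867), 64.82617950439453)
wrist holder 4423 [ 0.4667 -0.2958  0.07  ] ((467.7320861816406, -302.04638671875), (52.37688446044922, 60.664146423339844), 63.466773986816406)
```

View pics/c4.png

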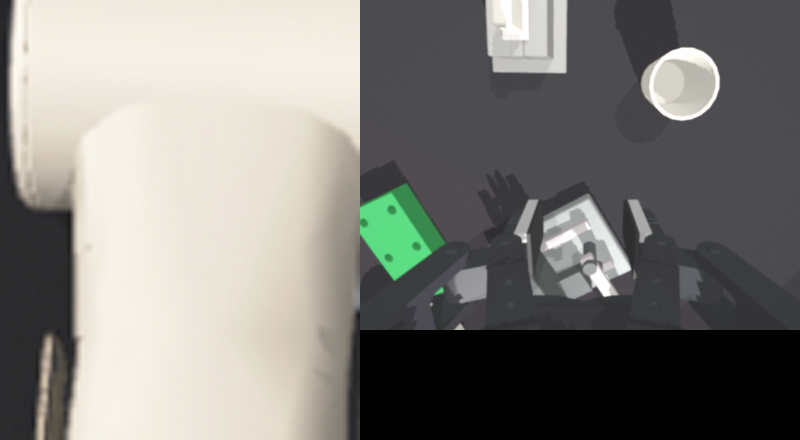

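The gripper now hides the clamp from the top camera. In the wrist picture the lever lies back out over the front of the base. The gauge is at (0.4645,-0.3108) with its long axis at 63.5°, consistent across both cameras. Going to the handle.

Emit:
play_rows:
  targets:
    - [0.5,[0,-0.4,0],[0,0,0]]
    - [0.5,[0.015,-0.8,0],[0,0,-0.003]]
    - [0.5,[0.03,-1,0],[0,0,-0.005]]
    - [0.5,[0.03,-1,0],[0,0,-0.005]]

```text
clock: 9.48
tool_pos: [0.4643, -0.2905, 0.2376]
eef_rot: [1.652, -2.672, -0.001]
wrist_force: [-0.1, 0.3, 0.2]
grip_width: 0.0424
gripper_force: 0.0
```

Emit:
play_rows:
  targets:
    - [0.5,[0,-0.182,0],[0,0,0]]
    - [0.5,[0,-0.182,0],[0,0,0]]
    - [0.5,[0,-0.182,0],[0,0,0]]
    - [0.5,[0,-0.182,-0.25],[0,0,0]]
    - [0.5,[0,-0.182,-0.5],[0,0,0]]
    - [0.5,[0,-0.182,-0.5],[0,0,0]]
    - [0.5,[0,-0.182,-0.5],[0,0,0]]

```text
clock: 10.35
tool_pos: [0.465, -0.3113, 0.1796]
eef_rot: [-1.657, 2.668, -0.003]
wrist_force: [-0.2, -0.3, 0.5]
grip_width: 0.0425
gripper_force: 0.0
```

```bash
python3 -c "
from h import *
np.set_printoptions(precision=4,suppress=True)
w=cap('wrist','w5');c=cap('top','t5');s=bot.state();print(s['tool_pos'],s['eef_rot'])
t=lambda i:i[:,:,::-1]
cv2.imwrite('pics/c5.png',np.hstack([cv2.resize(t(w['img']),(440,330)),cv2.resize(t(c['img'])[165:260,260:363],(358,330))]))
W=cloud(w).reshape(-1,3)
for nm,z0,z1,b in[('handle',.118,.132,(.43,.5,-.345,-.275)),('holder',.066,.073,(.40,.52,-.37,-.25))]:
    q=W[(W[:,2]>z0)&(W[:,2]<z1)&(W[:,0]>b[0])&(W[:,0]<b[1])&(W[:,1]>b[2])&(W[:,1]<b[3])]
    if len(q)>5: print(nm,len(q),q.mean(0),cv2.minAreaRect((q[:,:2]*1000).astype(np.float32)))
"
```

```text
[ 0.4652 -0.3115  0.1799] [-1.6558  2.668  -0.004 ]
handle 1967 [ 0.4628 -0.3121  0.1256] ((463.3502197265625, -310.8185119628906), (29.604984283447266, 15.671164512634277), 63.36280059814453)
holder 7376 [ 0.4614 -0.3155  0.0702] ((463.8320007324219, -310.62677001953125), (70.11688232421875, 59.627254486083984), 63.105621337890625)
```

View pics/c5.png

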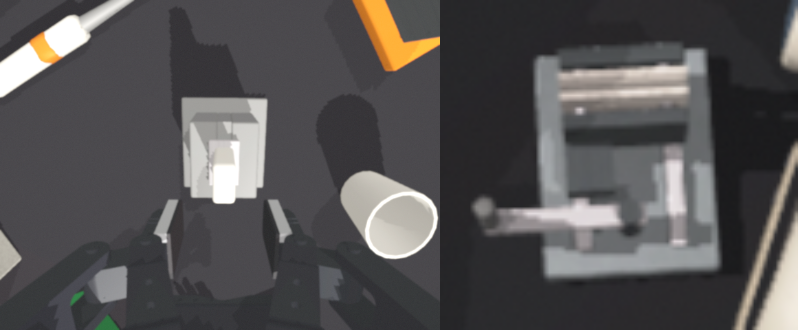

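The lever is back at rest and the plates are closed, as the right-hand crop shows. The handle sits centred between the fingers. Descending to grip.

Emit:
play_rows:
  targets:
    - [0.5,[-0.008,0.004,-0.18],[0,0,0]]
    - [0.5,[-0.008,0.004,-0.36],[0,0,0]]
    - [0.5,[-0.008,0.004,-0.54],[0,0,0]]
    - [0.5,[-0.008,0.004,-0.7],[0,0,0]]
    - [0.5,[-0.008,0.004,-0.7],[0,0,0]]
    - [0,[-0.008,0.004,-0.7],[0,0,0]]
    - [0,[-0.008,0.004,-0.7],[0,0,0]]
    - [0,[-0.008,0.004,-0.7],[0,0,0]]
    - [0,[-0.008,0.004,-0.7],[0,0,0]]

```text
clock: 11.58
tool_pos: [0.4644, -0.3114, 0.0956]
eef_rot: [-1.656, 2.668, -0.004]
wrist_force: [0.4, 0.3, 5.6]
grip_width: 0.0156
gripper_force: 59.4
```

```bash
python3 -c "
from h import *
np.set_printoptions(precision=4,suppress=True)
s=bot.state();print(s['tool_pos'],s['wrist_force'],s['grip_width'],s['gripper_force'])
c=ld('t5');W=cloud(c)
i=cv2.resize(c['img'][175:212,285:345,::-1],None,fx=12,fy=12,interpolation=cv2.INTER_CUBIC)
cv2.imwrite('pics/c6.png',i)
# row profile across plates
for u in range(300,335,6): print(u,[(v,int(c['img'][v,u].mean()),round(float(W[v,u,2]),3)) for v in range(180,202)])
"
```

```text
[ 0.4644 -0.3114  0.0956] [0.4302 0.2541 5.5737] 0.015568294664064735 59.366299510002136
300 [(180, 78, 0.094), (181, 79, 0.094), (182, 82, 0.094), (183, 69, 0.09), (184, 68, 0.085), (185, 172, 0.107), (186, 201, 0.107), (187, 169, 0.1), (188, 149, 0.1), (189, 137, 0.091), (190, 129, 0.089), (191, 172, 0.103), (192, 209, 0.103), (193, 163, 0.103), (194, 108, 0.091), (195, 109, 0.083), (196, 211, 0.084), (197, 178, 0.09), (198, 89, 0.094), (199, 81, 0.095), (200, 83, 0.094), (201, 68, 0.091)]
306 [(180, 78, 0.092), (181, 79, 0.095), (182, 82, 0.092), (183, 62, 0.09), (184, 40, 0.08), (185, 175, 0.102), (186, 189, 0.106), (187, 156, 0.1), (188, 149, 0.095), (189, 126, 0.09), (190, 132, 0.097), (191, 186, 0.102), (192, 182, 0.106), (193, 133, 0.094), (194, 113, 0.087), (195, 118, 0.08), (196, 106, 0.071), (197, 95, 0.093), (198, 94, 0.094), (199, 95, 0.09), (200, 94, nan), (201, 69, 0.094)]
312 [(180, 78, 0.095), (181, 79, 0.093), (182, 76, 0.092), (183, 57, 0.088), (184, 105, 0.079), (185, 189, 0.104), (186, 180, 0.103), (187, 159, 0.101), (188, 168, 0.099), (189, 137, 0.093), (190, 15
[... 752 characters left out ...]
0.1), (187, 185, 0.099), (188, 153, 0.094), (189, 139, 0.098), (190, 205, 0.106), (191, 209, 0.109), (192, 156, 0.099), (193, 128, 0.089), (194, 133, 0.085), (195, 112, 0.085), (196, 91, 0.091), (197, 92, 0.093), (198, 94, 0.093), (199, 94, 0.093), (200, 71, 0.094), (201, 48, 0.081)]
330 [(180, 121, 0.095), (181, 121, 0.092), (182, 124, 0.084), (183, 146, 0.072), (184, 210, 0.104), (185, 206, 0.105), (186, 173, 0.097), (187, 161, 0.094), (188, 136, 0.091), (189, 149, 0.102), (190, 214, 0.104), (191, 195, 0.102), (192, 138, 0.095), (193, 125, 0.084), (194, 123, 0.08), (195, 108, 0.091), (196, 90, 0.089), (197, 86, 0.089), (198, 88, 0.092), (199, 88, 0.091), (200, 66, 0.086), (201, 51, 0.081)]
```

View pics/c6.png

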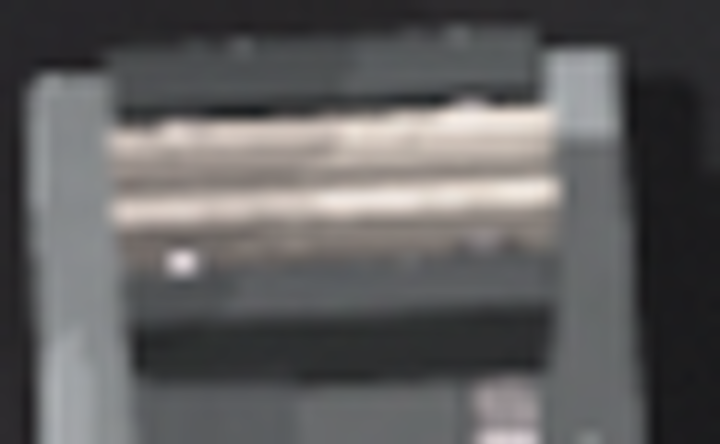

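The grip is good (15.6 mm). In the crop the plates' flat tops are bright strips: rear about y 105–150, front about y 183–215. I'll lift the gauge and work out the slot position from those edges.

Emit:
play_rows:
  targets:
    - [0,[0,0,0.1],[0,0,0]]
    - [0,[0,0,0.25],[0,0,0]]
    - [0,[0,0,0.4],[0,0,0]]
    - [0,[0,0,0.55],[0,0,0]]
    - [0,[0,0,0.7],[0,0,0]]
    - [0,[0,0,0.85],[0,0,0]]
    - [0,[0,0,1],[0,0,0]]
    - [0,[0,0,1],[0,0,0]]
    - [0,[0,0,1],[0,0,0]]

```text
clock: 12.7
tool_pos: [0.4629, -0.3105, 0.2132]
eef_rot: [1.656, -2.669, -0.003]
wrist_force: [0.3, -0.8, -2.0]
grip_width: 0.0153
gripper_force: 59.1
```

```bash
python3 -c "
from h import *
np.set_printoptions(precision=4,suppress=True)
s=bot.state();print(s['tool_pos'],s['wrist_force'],s['grip_width'],s['gripper_force'])
c=ld('t5');g=c['img'].mean(2)
E={'rb':[],'fi':[],'wall':[]}
for u in range(298,331):
  d=np.diff(g[:,u])
  def edge(v0,v1):
    k=v0+np.argmax(d[v0:v1]);y=d[k-1:k+2];return k+.5+(y[2]-y[0])/2/(2*y[1]-y[0]-y[2]+1e-6)
  E['rb'].append(atz(c,u,edge(181,188),.105)); E['fi'].append(atz(c,u,edge(188,193),.105))
for k in('rb','fi'):
  P=np.array(E[k]); f=np.polyfit(P[:,1],P[:,0],1);r=P[:,0]-np.polyval(f,P[:,1]);m=abs(r)<2*r.std();f=np.polyfit(P[m,1],P[m,0],1);print(k,'x at y=-.02',np.polyval(f,-.02),'slope',f[0],r.std())
A=ld('top');
def P(n,c4): 
  return [atz(n,260+(u+.5)/4-.5,165+(v+.5)/4-.5,.105)[1] for u,v in c4]
print(P(c,[(137,88),(284,80),(138,130),(287,122)]))
"
```

```text
[ 0.4629 -0.3105  0.2132] [ 0.3292 -0.822  -1.9953] 0.015303552106083853 59.07410502433777
rb x at y=-.02 0.6150102946211067 slope -0.062137375768016354 0.0004069381193223274
fi x at y=-.02 0.5997330536706468 slope -0.06351671780523828 0.00018037094438618474
[np.float64(0.02571981971545636), np.float64(-0.06354271379574239), np.float64(0.024589982534184394), np.float64(-0.06548979074390016)]
```

Emit:
play_rows:
  targets:
    - [0,[0.13,0.27,0],[0,0,0.02]]
    - [0,[0.26,0.54,0],[0,0,0.04]]
    - [0,[0.392,0.81,0],[0,0,0.056]]

```text
clock: 13.08
tool_pos: [0.5101, -0.2125, 0.2129]
eef_rot: [1.885, -2.511, -0.003]
wrist_force: [0.0, -0.3, -1.9]
grip_width: 0.0153
gripper_force: 59.0
```

Emit:
play_rows:
  targets:
    - [0,[0.13,0.27,0],[0,0,0.02]]
    - [0,[0.26,0.54,0],[0,0,0.04]]
    - [0,[0.392,0.81,0],[0,0,0.056]]

```text
clock: 13.45
tool_pos: [0.5572, -0.1153, 0.2129]
eef_rot: [2.099, -2.336, -0.003]
wrist_force: [0.1, -0.1, -1.0]
grip_width: 0.015
gripper_force: 59.0
```

Emit:
play_rows:
  targets:
    - [0,[0.13,0.27,0],[0,0,0.02]]
    - [0,[0.26,0.54,0],[0,0,0.04]]
    - [0,[0.392,0.81,0],[0,0,0.056]]
    - [0,[0.392,0.81,0],[0,0,0.056]]
    - [0,[0.392,0.81,0],[0,0,0.056]]
    - [0,[0.392,0.81,0],[0,0,0.056]]
    - [0,[0.392,0.81,0],[0,0,0.056]]

```text
clock: 14.32
tool_pos: [0.6042, -0.02, 0.2142]
eef_rot: [-2.294, 2.146, 0.0]
wrist_force: [-0.2, -0.5, -0.9]
grip_width: 0.0152
gripper_force: 58.9
```

```bash
python3 -c "
from h import *
np.set_printoptions(precision=4,suppress=True)
w=cap('wrist','w7');s=bot.state();print(s['tool_pos'],s['eef_rot'],s['wrist_force'])
print('yaw',np.degrees(2*np.arctan2(s['eef_rot'][1],s['eef_rot'][0]))-90, -w['R'].T@w['t'])
print(proj(w,[[.6056,-.0197,.105],[.6028,.0252,.105],[.6084,-.0646,.105],[*s['tool_pos'][:2],s['tool_pos'][2]-.0856]]))
"
```

```text
[ 0.6043 -0.0199  0.2142] [-2.294   2.1463 -0.0002] [ 0.1678  0.1089 -0.7894]
yaw 183.80977635616813 [ 0.6082 -0.0922  0.3491]
[[320.1867 233.4757]
 [320.1541 301.5781]
 [320.2391 158.18  ]
 [322.2037 245.5622]]
```

View pics/w7.png

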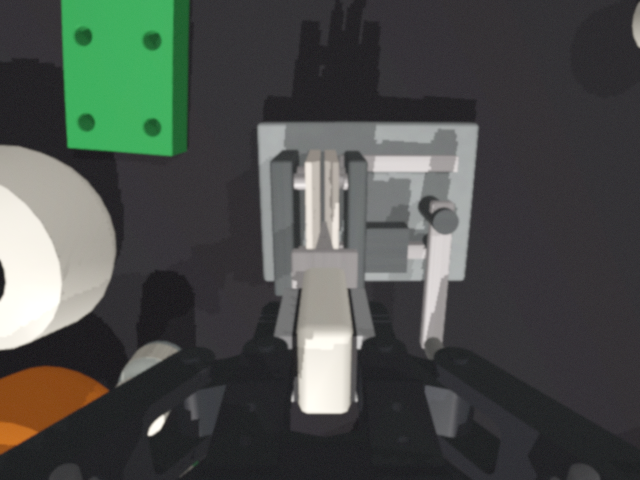

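The wrist view looks along the slot. The gap is at column ~322 against 320 predicted, so the slot centre is at x ≈ 0.6047 and the gauge is aligned within 1 mm. Descending in steps while watching forces.

Emit:
play_rows:
  targets:
    - [0,[0,0,-0.1],[0,0,0]]
    - [0,[0,0,-0.2],[0,0,0]]
    - [0,[0,0,-0.28],[0,0,0]]
    - [0,[0,0,-0.28],[0,0,0]]
    - [0,[0,0,-0.28],[0,0,0]]

```text
clock: 15.0
tool_pos: [0.6047, -0.0192, 0.1805]
eef_rot: [-2.295, 2.145, -0.0]
wrist_force: [1.1, -0.0, -2.1]
grip_width: 0.0154
gripper_force: 58.9
```

Emit:
play_rows:
  targets:
    - [0,[0,0,-0.03],[0,0,0]]
    - [0,[0,0,-0.06],[0,0,0]]
    - [0,[0,0,-0.06],[0,0,0]]

```text
clock: 15.38
tool_pos: [0.6047, -0.0192, 0.1731]
eef_rot: [-2.295, 2.145, -0.0]
wrist_force: [1.2, 0.1, -1.1]
grip_width: 0.0151
gripper_force: 58.8
```

Emit:
play_rows:
  targets:
    - [0,[0,0,-0.02],[0,0,0]]
    - [0,[0,0,-0.04],[0,0,0]]
    - [0,[0,0,-0.04],[0,0,0]]

```text
clock: 15.75
tool_pos: [0.6048, -0.0193, 0.1684]
eef_rot: [-2.295, 2.145, -0.001]
wrist_force: [2.6, 0.0, -1.9]
grip_width: 0.015
gripper_force: 58.9
```

```bash
python3 -c "
from h import *
np.set_printoptions(precision=2,suppress=True)
F=[]
for i in range(6):
  s=bot.state();F.append(np.r_[s['wrist_force'],s['moment']]);bot.capture('wrist')
print(np.mean(F,0),np.std(F,0))"
```

```text
[ 3.23 -0.15 -1.7  -0.   -1.36  0.  ] [0.61 0.39 0.35 0.02 0.07 0.01]
```

Emit:
play_rows:
  targets:
    - [0,[0.006,0,0],[0,0,0]]
    - [0,[0.006,0,-0.02],[0,0,0]]
    - [0,[0.006,0,-0.04],[0,0,0]]
    - [0,[0.006,0,-0.04],[0,0,0]]

```text
clock: 16.55
tool_pos: [0.6051, -0.0193, 0.1635]
eef_rot: [2.295, -2.145, -0.0]
wrist_force: [2.3, -0.6, 0.3]
grip_width: 0.0153
gripper_force: 59.4
```

```bash
cat > f.py <<'E'
from h import *
np.set_printoptions(precision=3,suppress=True)
F=[]
for i in range(6):
  s=bot.state();F.append(np.r_[s['wrist_force'],s['moment'],s['tool_pos']]);bot.capture('wrist')
print(np.mean(F,0),np.std(F,0)[:3],s['eef_rot'],s['clock'])
E
python3 f.py
```

```text
[ 1.88  -0.579 -0.253 -0.079 -0.834  0.018  0.605 -0.019  0.164] [0.342 0.361 0.468] [ 2.295 -2.145 -0.   ] 16.8
```

Emit:
play_rows:
  targets:
    - [0,[0.005,0,-0.02],[0,0,0]]
    - [0,[0.005,0,-0.035],[0,0,0]]
    - [0,[0.005,0,-0.035],[0,0,0]]

```text
clock: 17.23
tool_pos: [0.6055, -0.0194, 0.1593]
eef_rot: [2.295, -2.145, -0.001]
wrist_force: [-0.3, 0.8, 1.9]
grip_width: 0.0154
gripper_force: 59.6
```

```bash
python3 f.py
```

```text
[-0.641  0.364  1.57  -0.144  0.13   0.036  0.606 -0.019  0.159] [0.421 0.387 0.312] [ 2.295 -2.145 -0.001] 17.475
```

Emit:
play_rows:
  targets:
    - [0,[0,0,-0.02],[0,0,0]]
    - [0,[0,0,-0.033],[0,0,0]]
    - [0,[0,0,-0.033],[0,0,0]]

```text
clock: 17.9
tool_pos: [0.6057, -0.0193, 0.1555]
eef_rot: [2.295, -2.145, -0.0]
wrist_force: [-1.5, -0.4, 2.8]
grip_width: 0.0152
gripper_force: 59.8
```

```bash
python3 f.py
```

```text
[-1.521 -0.218  3.472 -0.133  0.625  0.005  0.606 -0.019  0.155] [0.654 0.318 0.657] [ 2.295 -2.145 -0.   ] 18.15
```

Emit:
play_rows:
  targets:
    - [0,[-0.003,0,-0.012],[0,0,0]]
    - [0,[-0.003,0,-0.022],[0,0,0]]
    - [0,[-0.003,0,-0.022],[0,0,0]]
    - [0,[-0.003,0,-0.022],[0,0,0]]

```text
clock: 18.7
tool_pos: [0.6056, -0.0193, 0.153]
eef_rot: [-2.295, 2.145, -0.001]
wrist_force: [-0.7, -0.2, 4.4]
grip_width: 0.015
gripper_force: 59.8
```

```bash
python3 f.py; python3 -c "
from h import *
w=cap('wrist','w8')"
```

```text
[-1.397 -0.31   5.051 -0.108  0.484  0.027  0.606 -0.019  0.153] [0.423 0.382 0.432] [-2.295  2.145 -0.001] 18.95
```

View pics/w8.png

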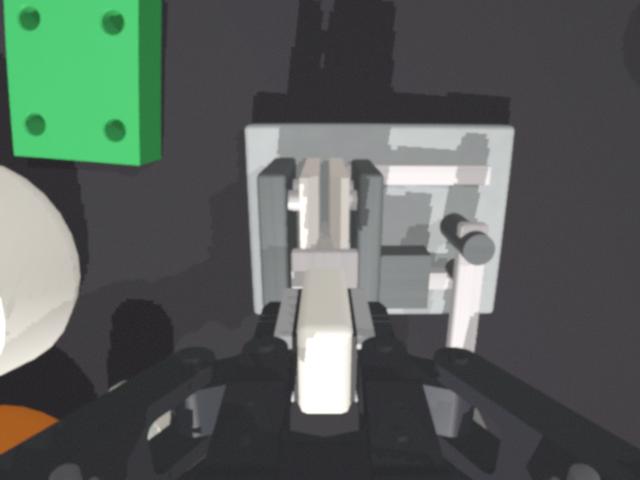

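The picture shows the blade between the plates (gap at column ~325), the collar clear above them, and the lever at rest. The push is about 6 N net of the gauge's weight, depth about 38 mm, and side force is small, so I'm handing it in.

```bash
python3 -c "
from station import bot
print(bot.close_job())"
```

```text
the job is handed in; nothing more can be done
None
```

The lever went to its stop (about 38° of swing, force well past 8 N) and sprang back; the gauge is still gripped, about 38 mm deep between the plates with about 6 N of push and the collar clear, and the job was handed in at about 19 s (no verdict returned).

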